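Sort the loose shelf parts and snap the foot cap onto the upturned leg

TASK

Put away the mixed-up shelf parts: first sort the loose bolt into the blue bin and the loose black sleeve into the yellow bin, each beside the one of its kind already there, and let go of them. Then grip the red foot cap and push it straight down onto the spigot of the upturned shelf leg until it clicks over the orange catches, and keep pressing after the click until it is fully home on the dark collar; finish while still gripping the cap and pressing it down firmly (about 10 N), without letting go. Leave the book, the toy car and the roll of tape where they are.

Things in the scene. Friction and masses are not known exactly. Their poses are not given: they have to be found in the camera images.
- bolt: loose steel bolt with a nut on it, 76 mm long, lying on the bench along its own x axis. Hexagonal head and nut (22 mm over flats, 10 mm thick) at the two ends; between them a bare shank 14 mm in diameter and 55 mm long, its axis 11 mm above the bench. Origin: at mid-length on the underside. About 120 g.
- sleeve: loose black plastic coupling sleeve, a tube open at both ends, 40 mm outer and 30 mm inner diameter, 50 mm tall, standing upright on the bench. Origin: centre of its underside; z points up along its axis. About 50 g.
- sleeve_mid (a point): the centre of the loose sleeve, on its axis, 25 mm above its underside
- cap: loose red plastic foot cap, a round cup standing mouth down on the bench: 48 mm outer diameter, 40 mm tall, plain cylindrical outside. Inside: a lip 4 mm high at the mouth with a 33 mm opening, above it a 41 mm wide bore up to the ceiling 32 mm above the mouth. Origin: centre of the mouth (underside); z points up along its axis. About 50 g.
- leg: fixed upright metal shelf leg, 34 mm in diameter, foot end up in a wooden block 100 x 100 x 30 mm. Near its top a dark collar 48 mm wide, upper face 110 mm above the bench; on it a white spigot 29 mm in diameter, 28 mm high, its last 10 mm tapering to a 14 mm wide tip (138 mm above the bench), with three orange spring catches. Origin: centre of the block's underside; z up the leg's axis.
- leg_seat (a point): centre of the collar's upper face, on the spigot's axis, 110 mm above the bench. The cap is home when its origin is here. Pushed down, the cap meets the catches with its mouth about 16 mm above this point; resistance climbs to 8 to 16 N until the mouth is 9 to 5 mm above, then drops (click); the catches may drag at up to 8 N as they let go, and the last mm bring it onto the rigid collar.
- catch0 (a joint): one of three identical orange spring catches that bulge from the sides of the leg's spigot, 120 degrees apart, 9 mm above the collar. 0 m = sprung out (catch stands 19.5 mm from the spigot's axis); grows as it is pushed inward, up to 0.005 m. The cap's lip pushes it in about 0.003 m while passing
- catch1 (a joint): one of three identical orange spring catches that bulge from the sides of the leg's spigot, 120 degrees apart, 9 mm above the collar. 0 m = sprung out (catch stands 19.5 mm from the spigot's axis); grows as it is pushed inward, up to 0.005 m. The cap's lip pushes it in about 0.003 m while passing
- catch2 (a joint): one of three identical orange spring catches that bulge from the sides of the leg's spigot, 120 degrees apart, 9 mm above the collar. 0 m = sprung out (catch stands 19.5 mm from the spigot's axis); grows as it is pushed inward, up to 0.005 m. The cap's lip pushes it in about 0.003 m while passing
- bolt_bin: blue open bin fixed on the bench, for bolts: 150 (x) x 170 (y) x 60 mm high, walls and floor 5 mm. A bolt like the loose one is fixed in it, lying along y against the +x wall, from x = 42 to 64 mm, and up to 27 mm above the bench. Origin: centre of its underside.
- bolt_bin_drop (a point): point on the inner floor of the blue bin, 5 mm above the bench, in the middle of its free space (16 mm from the bin's middle towards its -x)
- sleeve_bin: yellow open bin fixed on the bench, for sleeves: same size as the blue bin. A sleeve like the loose one is fixed upright in its (+x, +y) corner, centred at x = 50, y = 55 mm, top 55 mm above the bench. Origin: centre of its underside.
- sleeve_bin_drop (a point): point on the inner floor of the yellow bin, 5 mm above the bench, in the middle of its free space (16 mm from the bin's middle towards its -x)
- book: blue hardback book lying flat, 111 x 178 x 30 mm; not part of the work. Origin: centre of its underside
- toy_car: orange toy car with a black cabin, 110 mm long (x), 54 mm wide, 46 mm high; not part of the work. Origin: centre, at bench level
- tape: roll of brown tape lying flat, 90 mm in diameter, 24 mm high; not part of the work. Origin: centre of its underside
Things that resemble listed ones, but are neither listed nor needed, are in the scene too. Of the things like the bolt, leave any that is green; of the rest the larger one is meant.

How it is judged:
On the way, in this order (a step that is already met when the one before it is completed fails the run):
1. the loose bolt lies in the blue bin and the loose sleeve in the yellow bin, both let go and at rest (x of bolt in the frame of bolt_bin between -0.072 and 0.072 m and y of bolt in the frame of bolt_bin between -0.082 and 0.082 m and z of bolt in the frame of bolt_bin between 0 and 0.06 m and x of sleeve_mid in the frame of sleeve_bin between -0.072 and 0.072 m and y of sleeve_mid in the frame of sleeve_bin between -0.082 and 0.082 m and z of sleeve_mid in the frame of sleeve_bin between 0 and 0.06 m and linear speed of each of bolt, sleeve below 0.05 m/s and contact force between the arm and bolt below 0.1 N and contact force between the arm and sleeve below 0.1 N), for 0.2 s.
2. the cap has clicked over all three catches of the spigot (z of cap in the frame of leg_seat between -0.004 and 0.0055 m and horizontal distance between cap and leg_seat below 0.004 m and angle between the z axis of cap and the z axis of leg, either way round below 0.1 rad and value of joint each of catch0, catch1, catch2 below 0.0015 m), for 0.1 s.
At the end, for the whole second after the job is handed in: Bolt rests in the blue bin and sleeve in the yellow bin, untouched. Cap sits on the collar within 2 mm in height, 4 mm sideways and 0.1 rad, all three catches sprung out (within 1.5 mm); for the last second the fingers grip it (over 3 N) and press it on the leg with over 6 N (all of step 1 and z of cap in the frame of leg_seat between -0.004 and 0.002 m and horizontal distance between cap and leg_seat below 0.004 m and angle between the z axis of cap and the z axis of leg, either way round below 0.1 rad and value of joint each of catch0, catch1, catch2 below 0.0015 m and contact force between cap and leg above 6 N and contact force between the fingers and cap above 3 N); the arm keeps its last pose, push and grip.
It fails at once if the blue book was shoved more than 30 mm (distance of book from where it was at the start of the episode above 0.03 m).
It fails at once if the orange toy car was shoved more than 30 mm (distance of toy_car from where it was at the start of the episode above 0.03 m).
It fails at once if the roll of tape was shoved more than 30 mm (distance of tape from where it was at the start of the episode above 0.03 m).
It also fails if it takes over 72 s, if anything falls off the work surface, if the arm or the gripper's body presses on something with over 40 N, if the wrist force passes 120 N, or if a joint passes its speed limit or range.

ROBOT

A 6-joint arm with a two-finger parallel gripper is mounted at the origin on the work surface. World frame = base frame: x ahead of the robot, y to its left, z up, the work surface at z = 0. Lengths are in m, angles in rad, forces in N, time in s.
With the tool pointing down it reaches from about 0.375 to 0.9 m from the base axis. Payload 3.1 kg.
Tool frame: the origin (TCP) lies between the finger pads; the fingertips stand 8 mm ahead of it and the grasp point (between the pads) lies 11 mm behind it; z points along the fingers, y is the line along which they close (so a half turn about z gives the same grasp; the last joint's range is limited). The gripper opens to 85 mm and grips with 20 to 120 N. Pads are 22 mm wide; open, the fingers measure 114 mm over their backs; the gripper's body (76 mm by 85 mm) begins 54 mm behind the grasp point. The pads swing forward as they close: fully open they stand 13 mm farther back than shut.
Start: joints at [0.972, 0.527, 1.433, -0, 1.181, -0.178], TCP at [0.255, 0.57, 0.207] pointing down, gripper open.
Joint ranges: [-3.08, 3.08], [-0.75, 2.2], [0.22, 2.44], [-1.43, 4.57], [0, 2.65], [-2.85, 2.85]. Speed limits (rad/s): [2.79, 2.79, 3.14, 3.14, 3.14, 3.14].

INTERFACE

Orientations are given as a unit quaternion [x, y, z, w].
In Python, from station import readout, cams, sign_off gives the robot as it stands.
- The arm moves only by the tool send_rows, never from a script. Its argument "commands" is text: rows parted by semicolons, each of 5 numbers parted by spaces: the finger opening in mm, from 0 to 85.4, then the shift along the tool's x, y, z each as a share of 0.02 m, from -1 to 1, then the turn about the tool's z as a share of 4 degrees, from -1 to 1. In form: grip dx dy dz spin; .... A call has 1 to 20 rows; each row shifts and turns the commanded pose from where the row before left it, along the tool's axes as they then stand; what a row does not reach is not made up. A row lasts 1/12 s, in which the tool goes at most 41.7 mm and 7.16 degrees, less where a joint would pass 70% of its speed; a pose out of reach is approached as far as the arm can. A call with a number of a shift or a turn outside -1 to 1 is refused whole. A call with a gripper value outside its range is refused whole. The fingers move at their own pace and stop on an object; "grip_force" is the grip in N (left out, the last holds). Time passes only in rows, so rows that do not move let the fingers close. It gives the time, the measured TCP pose, the force, the opening and the grip force at its end, in the units of the state.
- readout.sense(): the state, without advancing time (a new reading comes with each control period).
- cams.snapshot(name): name is "scene" or "side" or "wrist"; returns a dict with "pixels" (420x560x3 uint8, red, green, blue), "intrinsics" (3x3 intrinsics, pixels), "eye" and "rotation" of the camera in the world. Camera axes: x right, y down, z forward; pixel columns grow to the right and rows downward; lengths in m; the calibration is good to about 2 mm. A picture is of the moment at which its call begins. There is no depth.
- sign_off(): hands the job in; it is judged then, once.
The state is a dict: "t": time; "q": joint angles; "qd": joint speeds; "tau": joint torques, N m; "tcp_pos": TCP position; "tool_rot": TCP orientation; "force": force on the tool from outside, world axes, zero at the start; "ft_torque": the same for the moment, N m; "finger_gap": opening from 0.0 (shut) to 1.0 (fully open); "gripper_force": force on a finger pad.
Only numpy, scipy, OpenCV 4.12 (cv2) and the standard library are available. Lean on these libraries where they do the work, as an engineer would, in place of code of your own. Each camera call takes 0.05 s, during which the arm holds its last target. There are 200 camera calls.

## Working session

There is one attempt and no reset: what is moved stays moved. The work goes in short steps, Python scripts to look and compute and a tool call to move; the robot and the scene stay as the last step left them, time stands still between calls to the robot, and variables do not carry over. Pictures are saved under pics/ and viewed, at most 10 in all, crops included, and the job is handed in when it is done.

Besides the shell and the picture viewer there is one more tool, called after "Call:" as name(argument=value, ...), one argument or row to a line, values as JSON. send_rows: Moves the arm, as the interface text tells. Its arguments: {"type":"object","properties":{"commands":{"type":"string"},"grip_force":{"type":"number"}},"required":["commands"]}

```bash
mkdir -p pics; ls
cat > h.py <<'E'
import numpy as np, cv2
from station import readout, cams, sign_off
def snap(name, f=None):
    s=cams.snapshot(name)
    if f: cv2.imwrite('pics/'+f, cv2.cvtColor(np.array(s['pixels']),cv2.COLOR_RGB2BGR))
    return s
def ray(s,u,v):
    d=np.array(s['rotation'])@np.linalg.inv(np.array(s['intrinsics']))@np.array([u,v,1.]); return np.array(s['eye']),d/np.linalg.norm(d)
def onz(s,u,v,z):
    e,d=ray(s,u,v); return e+d*(z-e[2])/d[2]
def tri(a,b):
    A=np.zeros((3,3));B=np.zeros(3)
    L=[ray(*a),ray(*b)]
    for e,d in L:
        P=np.eye(3)-np.outer(d,d);A+=P;B+=P@e
    x=np.linalg.solve(A,B); return x,[np.linalg.norm((np.eye(3)-np.outer(d,d))@(x-e)) for e,d in L]
def proj(s,p):
    c=np.array(s['rotation']).T@(np.array(p)-np.array(s['eye'])); q=np.array(s['intrinsics'])@c; return q[:2]/q[2]
E
python3 - <<'E'
from h import *
import pickle
S={n:snap(n) for n in('scene','side','wrist')}
pickle.dump(S,open('s0.pkl','wb'))
for n in S:
    s=S[n];print(n,np.round(s['eye'],3),np.round(s['rotation'],2).tolist(),np.round(s['intrinsics'],1).tolist())
    cv2.imwrite(f'pics/{n}0.png',cv2.resize(cv2.cvtColor(np.array(s['pixels']),cv2.COLOR_RGB2BGR),(800,600),interpolation=cv2.INTER_CUBIC))
s=readout.sense();print(s)
E
```

```text
pics
scene [1.361 0.201 0.96 ] [0.57, 0.73, -0.29, -0.22] [[463.9, 0.0, 269.6], [0.0, 463.9, 218.0], [0.0, 0.0, 1.0]]
side [ 0.527 -0.845  0.988] [0.93, -0.04, 0.01, -0.36] [[499.0, 0.0, 276.3], [0.0, 499.0, 210.7], [0.0, 0.0, 1.0]]
wrist [0.193 0.597 0.373] [0.83, 0.54, 0.07, 0.11] [[295.1, 0.0, 278.4], [0.0, 295.1, 215.4], [0.0, 0.0, 1.0]]
{'t': 0.15, 'q': array([ 9.71479273e-01,  5.28288591e-01,  1.43361387e+00,  3.09607901e-05,
        1.18139266e+00, -1.78490014e-01]), 'qd': array([-0.00166598, -0.00097792, -0.00435592,  0.00143054, -0.00089821,
        0.00097679]), 'tau': array([ 1.33425645e-03, -4.42745948e+01, -1.78276491e+01, -2.37072500e-04,
        5.62426794e-03, -1.08749344e-05]), 'tcp_pos': array([0.2549434 , 0.56999376, 0.20613448]), 'tool_rot': array([ 2.08870001e-01,  9.77943044e-01, -7.82241338e-04, -3.36013783e-04]), 'force': array([ 0.20347984, -0.27146367,  0.61740022]), 'ft_torque': array([ 0.05032078, -0.00286157,  0.01308757]), 'gripper_force': 0.0, 'finger_gap': 0.9994562992550727}
```

Run:
```python
t=open('h.py').read()
t=t.replace("def snap(","from scipy.spatial.transform import Rotation as R\ndef snap(",1).replace("np.array(s['rotation']).T","R.from_quat(s['rotation']).as_matrix().T").replace("np.array(s['rotation'])@","R.from_quat(s['rotation']).as_matrix()@")
open('h.py','w').write(t)
```

```text
(no output)
```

View pics/scene0.png

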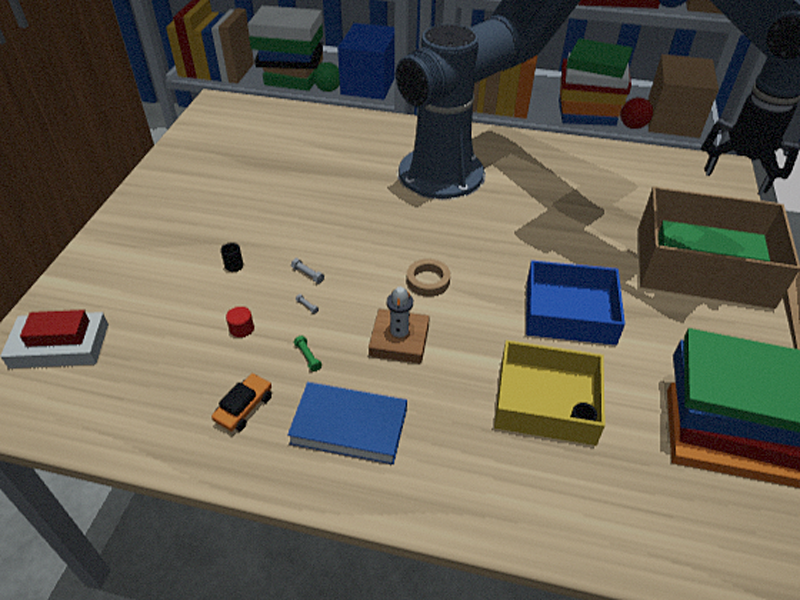

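View pics/side0.png

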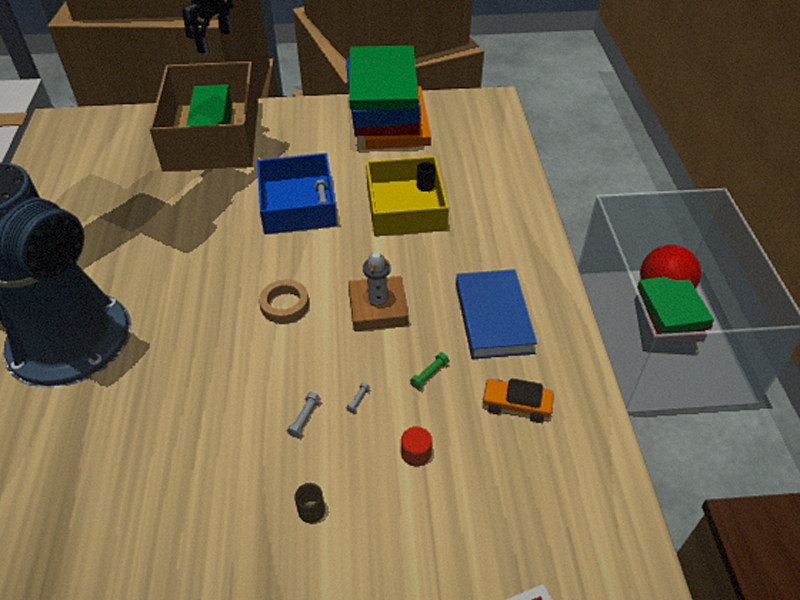

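Scene picture (800x600 px): the bolt-like things are large grey at (307,271), small grey at (307,304) and green at (307,353). In the side picture they are at (304,414), (358,398) and (430,371). The green one is ruled out, so the larger grey one is meant. Sleeve (232,257), cap (239,321), leg tip (399,292), blue bin (574,302), yellow bin (552,392).

```bash
cat > m.py <<'E'
from h import *
import pickle
S=pickle.load(open('s0.pkl','rb'))
def blob(n,u,v,kind,r=40):
    im=np.array(S[n]['pixels']).astype(int); u*=.7;v*=.7
    R_,G,B=im[...,0],im[...,1],im[...,2]
    m={'red':(R_>1.8*G)&(R_>90)&(R_>1.8*B),'black':(im.max(2)<75),'grey':(R_-B<25)&(R_>50),'blue':(B>1.5*R_)&(B>60),'yel':(R_>1.0*G)&(G>2.2*B)}[kind].astype(np.uint8)
    k,l,st,c=cv2.connectedComponentsWithStats(m,connectivity=8)
    d=[(np.hypot(*(c[i]-[u,v])) if st[i][4]>15 else 1e9) for i in range(1,k)]
    i=1+int(np.argmin(d)); ys,xs=np.nonzero(l==i)
    return c[i],st[i],np.c_[xs,ys]
if __name__=='__main__':
    for nm,kind,a,b in [('cap','red',(239,321),(417,446)),('sleeve','black',(232,257),(310,503)),('bolt','grey',(307,271),(304,414)),('small','grey',(307,304),(358,398)),('mate','grey',(574,302),(321,190))]:
        ca,sa,pa=blob('scene',*a,kind);cb,sb,pb=blob('side',*b,kind)
        x,e=tri((S['scene'],*ca),(S['side'],*cb))
        print(nm,ca.round(1),sa,cb.round(1),sb,x.round(4),np.round(e,4))
        if nm in('bolt','small'):
            for n,p in(('scene',pa),('side',pb)):
                w=np.linalg.eigh(np.cov(p.T.astype(float)))[1][:,1]; t=(p-p.mean(0))@w
                q=[onz(S[n],*(p.mean(0)+w*f(t)),.011) for f in(np.min,np.max)]
                d=q[1]-q[0];print(n,np.round(q,3),'len',np.linalg.norm(d),'ang',np.degrees(np.arctan2(d[1],d[0])))
    for nm,a,b in [('tip',(399.5,288),(376,253)),('blueNEAR',(529,262),(330,155)),('blueb',(623,270),(335,207)),('yela',(604,350),(440,158)),('yelb',(496,409),(371,217)),]:
        x,e=tri((S['scene'],a[0]*.7,a[1]*.7),(S['side'],b[0]*.7,b[1]*.7)); print(nm,x.round(3),np.round(e,4))
    # crops
    def crop(n,u,v,w,h,W,H): 
        im=cv2.cvtColor(np.array(S[n]['pixels']),cv2.COLOR_RGB2BGR); u=int(u*.7);v=int(v*.7)
        return cv2.resize(im[v-h:v+h,u-w:u+w],(W,H),interpolation=cv2.INTER_CUBIC)
    a=crop('side',360,430,100,75,400,300);b=crop('side',376,290,50,38,400,300)
    c=crop('scene',560,345,60,45,400,300);d=crop('side',355,190,80,60,400,300)
    cv2.imwrite('pics/crop1.png',np.vstack([np.hstack([a,b]),np.hstack([c,d])]))
E
python3 m.py
```

```text
cap [166.5 220.7] [158 215  18  13 175] [291.1 308. ] [281 299  21  19 327] [ 0.5972 -0.2816  0.0364] [0.0009 0.0009]
sleeve [162.1 179.6] [155 170  15  21 246] [216.6 352. ] [207 338  21  29 446] [ 0.4344 -0.3658  0.0248] [0.0004 0.0004]
bolt [214.3 188.9] [204 180  23  19 142] [212.7 289.8] [201 274  24  33 249] [ 0.4238 -0.2056  0.0126] [0.0008 0.0008]
scene [[ 0.442 -0.168  0.011]
 [ 0.404 -0.245  0.011]] len 0.08556012538597252 ang -116.13971179649786
side [[ 0.442 -0.164  0.011]
 [ 0.404 -0.242  0.011]] len 0.08637192299058477 ang -116.05808220806085
small [213.9 211.8] [207 206  16  14  76] [250.5 277.9] [243 268  16  22 113] [ 0.5116 -0.1778  0.0097] [0.0006 0.0006]
scene [[ 0.528 -0.153  0.011]
 [ 0.499 -0.203  0.011]] len 0.0575386003946572 ang -119.82224901105712
side [[ 0.526 -0.152  0.011]
 [ 0.496 -0.204  0.011]] len 0.059527067844946664 ang -120.01528882717794
mate [401.7 184.6] [371 182  62   7  88] [224.6 133.2] [220 125  10  18  93] [0.4375 0.2952 0.1071] [0.0414 0.0414]
tip [0.557 0.023 0.141] [0.0005 0.0005]
blueNEAR [0.487 0.236 0.189] [0.0028 0.0028]
blueb [0.442 0.357 0.065] [0.0878 0.0878]
yela [0.674 0.339 0.144] [0.0483 0.0483]
yelb [ 0.594  0.25  -0.026] [0.0527 0.0527]
```

View pics/crop1.png

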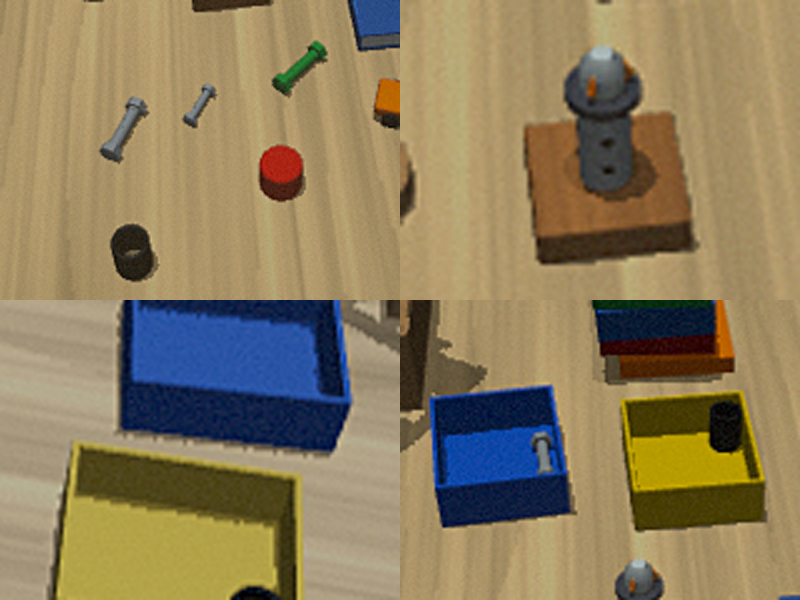

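Crop: the larger grey bolt is at (125,128), the small one at (200,104) and the green one at (300,67), so the large grey one is confirmed. The bolt, sleeve and leg tip heights match the text: 12.6, 24.8 and 141 mm measured against 11, 25 and 138 mm.

```bash
cat >> h.py <<'E'
def yaw():
    M=R.from_quat(readout.sense()['tool_rot']).as_matrix(); return np.degrees(np.arctan2(M[1,0],M[0,0]))
def plan(x,y,z,phi=None):
    "spin first (tilt held), then shift in the new tool axes; units of rows at full share"
    s=readout.sense();p=s['tcp_pos'];f=yaw();phi=f if phi is None else phi
    a=np.radians(phi);d=np.array([x,y,z])-p
    print('t',round(s['t'],2),'tcp',p.round(4),'phi',round(f,1),'spin',round(((f-phi+180)%360-180)/4,2),'dx dy dz',np.round([(d[0]*np.cos(a)+d[1]*np.sin(a))/.02,(d[0]*np.sin(a)-d[1]*np.cos(a))/.02,-d[2]/.02],2))
E
python3 - <<'E'
from h import *
import pickle
S=pickle.load(open('s0.pkl','rb'))
A=S['scene'];B=S['side']
for n,(u,v) in dict(blue_px_my=(368.6,214.9),blue_px_py=(437,226),yel_mx_my=(353.9,238.9),yel_mx_py=(422.6,248.5)).items(): print(n,onz(A,u,v,.06).round(3))
for n,(u,v) in dict(blue_mx_py=(258*.7,160*.7),blue_px_py=(328*.7,154*.7),blue_px_my=(335*.7,204*.7),yel_mx_py=(368*.7,160*.7),yel_px_py=(437*.7,157*.7),yel_px_my=(447*.7,205*.7),yel_mx_my=(372*.7,209*.7)).items(): print(n,onz(B,u,v,.06).round(3))
for n,a,b in [('bluepx_py',(437,226),(328*.7,154*.7)),('yelmxpy',(422.6,248.5),(368*.7,160*.7))]: print(n,tri((A,*a),(B,*b)))
plan(.424,-.206,.2,64)
E
```

```text
blue_px_my [0.471 0.248 0.06 ]
blue_px_py [0.469 0.424 0.06 ]
yel_mx_my [0.564 0.219 0.06 ]
yel_mx_py [0.556 0.39  0.06 ]
blue_mx_py [0.325 0.409 0.06 ]
blue_px_py [0.474 0.418 0.06 ]
blue_px_my [0.486 0.252 0.06 ]
yel_mx_py [0.559 0.39  0.06 ]
yel_px_py [0.706 0.388 0.06 ]
yel_px_my [0.708 0.231 0.06 ]
yel_mx_my [0.558 0.231 0.06 ]
bluepx_py (array([0.47227537, 0.42277671, 0.05938664]), [np.float64(0.002891054588157233), np.float64(0.0028910545881571485)])
yelmxpy (array([0.55798899, 0.38886239, 0.06153839]), [np.float64(0.0008397864290070018), np.float64(0.0008397864290069209)])
t 0.15 tcp [0.2549 0.57   0.2061] phi 155.9 spin 22.97 dx dy dz [-31.17  24.61   0.31]
```

Call:
send_rows(
  commands="60 0 0 0 1;60 0 0 0 1;60 0 0 0 1;60 0 0 0 1;60 0 0 0 1;60 0 0 0 1;60 0 0 0 1;60 0 0 0 1;60 0 0 0 1;60 0 0 0 1;60 0 0 0 1;60 0 0 0 1;60 0 0 0 1;60 0 0 0 1;60 0 0 0 1;60 0 0 0 1;60 0 0 0 1;60 0 0 0 1;60 0 0 0 1;60 0 0 0 1",
  grip_force=40,
)

```text
t: 1.82
tcp_pos: [0.2551, 0.5702, 0.2065]
tool_rot: [0.79, 0.614, -0.0, 0.0]
force: [1.0, 0.0, -0.1]
finger_gap: 0.704
gripper_force: 0.0
```

Call:
send_rows(
  commands="60 0 0 0 1;60 0 0 0 1;60 0 0 0 1;60 -0.9 0.97 0 0;60 -0.9 0.97 0 0;60 -0.9 0.97 0 0;60 -0.9 0.97 0 0;60 -0.9 0.97 0 0;60 -0.9 0.97 0 0;60 -0.9 0.97 0 0;60 -0.9 0.97 0 0;60 -0.9 0.97 0 0;60 -0.9 0.97 0 0;60 -0.9 0.97 0 0;60 -0.9 0.97 0 0;60 -0.9 0.97 0 0;60 -0.9 0.97 0 0;60 -0.9 0.97 0 0",
)

```text
t: 3.32
tcp_pos: [0.3978, 0.1987, 0.2068]
tool_rot: [0.849, 0.529, -0.0, -0.0]
force: [0.7, 0.3, -0.7]
finger_gap: 0.702
gripper_force: 0.0
```

Call:
send_rows(
  commands="60 -0.98 0.55 0 0;60 -0.98 0.55 0 0;60 -0.98 0.55 0 0;60 -0.98 0.55 0 0;60 -0.98 0.55 0 0;60 -0.98 0.55 0 0;60 -0.98 0.55 0 0;60 -0.98 0.55 0 0;60 -0.98 0.55 0 0;60 -0.98 0.55 0 0;60 -0.98 0.55 0 0;60 -0.98 0.55 0 0;60 -0.98 0.55 0 0;60 -0.98 0.55 0 0;60 -0.98 0.55 0 0;60 -0.98 0.55 0 0;60 -0.98 0.55 0 0;60 -0.98 0.55 0 0;60 0 0 0 0;60 0 0 0 0",
)

```text
t: 4.98
tcp_pos: [0.4201, -0.2047, 0.2067]
tool_rot: [0.849, 0.528, 0.0, -0.0]
force: [0.8, 0.6, -0.6]
finger_gap: 0.703
gripper_force: 0.0
```

Run:
```python
from h import *
import pickle
s=snap('wrist','w1.png');pickle.dump(s,open('w1.pkl','wb'))
plan(.424,-.206,.012,64)
im=np.array(s['pixels']).astype(int)
for n,p in dict(bolt=(.424,-.206,.012),sleeve=(.434,-.366,.025),cap=(.597,-.282,.02)).items(): print(n,proj(s,p).round(1))
```

```text
t 5.03 tcp [ 0.4197 -0.2036  0.2066] phi 63.8 spin -0.04 dx dy dz [-0.02  0.25  9.73]
bolt [281.8 189.2]
sleeve [341.8 294.8]
cap [438.3 183.8]
```

View pics/w1.png

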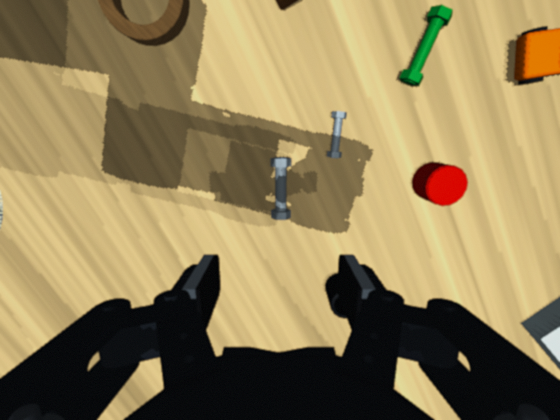

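Wrist view: the bolt is at (281,188), upright in the image and within about 1 px of the predicted position. The small bolt is at (337,135) and the cap at (441,184), both clear of the fingers. I'll go down and grip.

Call:
send_rows(
  commands="50 0 0.25 1 0;50 0 0 1 0;50 0 0 1 0;50 0 0 1 0;50 0 0 1 0;50 0 0 1 0;50 0 0 1 0;50 0 0 1 0;50 0 0 0.8 0;50 0 0 0.5 0;50 0 0 0.35 0;50 0 0 0 0;0 0 0 0 0;0 0 0 0 0;0 0 0 0 0;0 0 0 0 0;0 0 0 0 0;0 0 0 0 0",
  grip_force=50,
)

```text
t: 6.53
tcp_pos: [0.4249, -0.2064, 0.0143]
tool_rot: [0.849, 0.529, 0.0, 0.0]
force: [-0.3, -0.3, -0.0]
finger_gap: -0.001
gripper_force: 0.0
```

Run:
```python
from h import *
s=snap('wrist'); a=np.array(s['pixels'])[100:320,180:400]
b=snap('side');b=np.array(b['pixels'])[220:330,160:270]
cv2.imwrite('pics/c2.png',cv2.cvtColor(np.hstack([cv2.resize(a,(400,400)),cv2.resize(b,(400,400),interpolation=cv2.INTER_CUBIC)]),cv2.COLOR_RGB2BGR))
print(readout.sense()['finger_gap'],readout.sense()['tcp_pos'])
```

```text
-0.0006287388762699693 [ 0.42483036 -0.20629042  0.0141195 ]
```

View pics/c2.png

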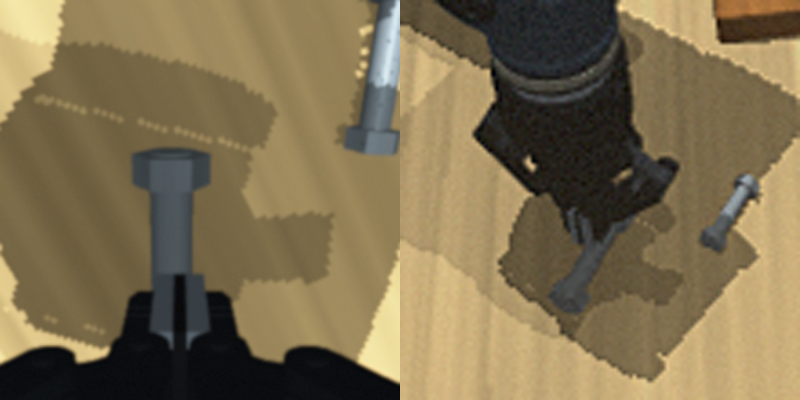

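Run:
```python
from h import *
s=snap('wrist'); t=readout.sense()
p=t['tcp_pos'];M=R.from_quat(t['tool_rot']).as_matrix()
c=np.array([.424,-.206,.011])
print('head end seen 274,193: predicted',proj(s,c+.033*np.array([.438,.899,0])))
print('shank at floor from pixels:',[onz(s,180+.55*x,100+.55*y,.011).round(4) for x,y in((171,170),(172,260))])
for k in(-.011,0,.008): print('tool pt',k,proj(s,p+M[:,2]*k))
print('tip seen crop 152..208,y272-> native',180+.55*180,100+.55*272, 'bottom of pads y~330',100+.55*330)
# view direct
print('cam eye',s['eye'],p)
```

```text
head end seen 274,193: predicted [277.09555845 193.64149847]
shank at floor from pixels: [array([ 0.4369, -0.1755,  0.011 ]), array([ 0.4235, -0.2033,  0.011 ])]
tool pt -0.011 [278.59510234 255.2206555 ]
tool pt 0 [278.57650072 248.02601542]
tool pt 0.008 [278.56430108 243.30749884]
tip seen crop 152..208,y272-> native 279.0 249.60000000000002 bottom of pads y~330 281.5
cam eye [ 0.45388019 -0.14632218  0.18109619] [ 0.42477747 -0.20625534  0.01404619]
```

The bolt hasn't moved and is centred under the tool, but the fingers shut above the shank. The tips sit higher than the stated 8 mm ahead of the TCP. I'll open, go lower in small steps while watching the force, then close.

Call:
send_rows(
  commands="45 0 0 0 0;45 0 0 0 0;45 0 0 0 0;45 0 0 0 0;45 0 0 0.12 0;45 0 0 0.12 0;45 0 0 0 0;0 0 0 0 0;0 0 0 0 0;0 0 0 0 0;0 0 0 0 0;0 0 0 0 0",
)

```text
t: 7.68
tcp_pos: [0.4248, -0.2062, 0.0092]
tool_rot: [0.849, 0.529, 0.0, 0.0]
force: [-0.3, 0.8, 0.2]
finger_gap: 0.002
gripper_force: 0.0
```

Run:
```python
from h import *
s=snap('wrist'); a=np.array(s['pixels'])[130:350,190:370]
b=snap('scene');u,v=proj(b,[.424,-.206,.03]).astype(int);b=np.array(b['pixels'])[v-40:v+40,u-32:u+32]
cv2.imwrite('pics/c3.png',cv2.cvtColor(np.hstack([cv2.resize(a,(450,550)),cv2.resize(b,(350,550),interpolation=cv2.INTER_CUBIC)]),cv2.COLOR_RGB2BGR))
```

```text
(no output)
```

View pics/c3.png

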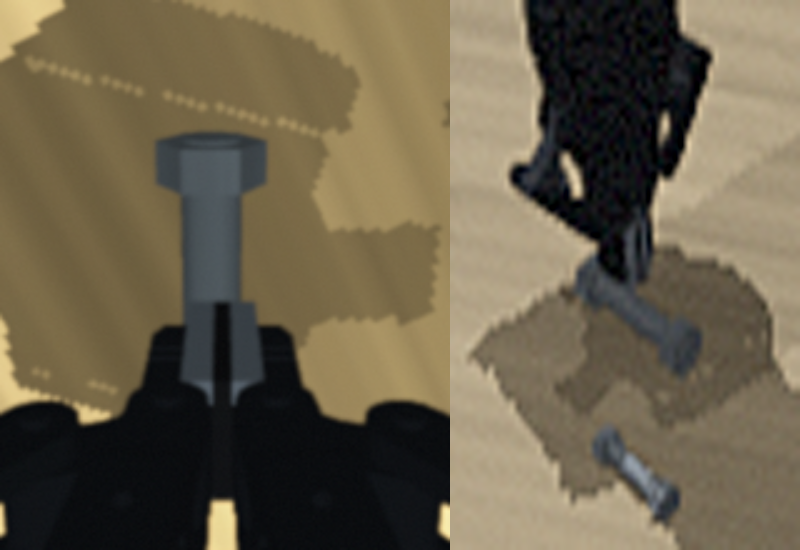

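Wrist and scene crops: the shut tips, at wrist-crop (220,303), are just above the shank. In the scene crop they end at (640,280), above the bolt's midline. So the real tips sit about 20 mm higher than stated. I'll open and keep lowering, feeling for contact.

Call:
send_rows(
  commands="45 0 0 0 0;45 0 0 0 0;45 0 0 0 0;45 0 0 0.1 0;45 0 0 0.1 0;45 0 0 0.1 0;45 0 0 0 0",
)

```text
t: 8.37
tcp_pos: [0.4245, -0.206, 0.0027]
tool_rot: [0.849, 0.529, -0.0, -0.0]
force: [-0.5, 0.8, 0.6]
finger_gap: 0.526
gripper_force: 0.0
```

Call:
send_rows(
  commands="45 0 0 0.1 0;45 0 0 0.1 0;45 0 0 0 0",
)

```text
t: 8.62
tcp_pos: [0.4246, -0.2061, -0.0013]
tool_rot: [0.849, 0.529, -0.0, -0.0]
force: [-0.7, 0.6, -0.1]
finger_gap: 0.526
gripper_force: 0.0
```

Call:
send_rows(
  commands="45 0 0 0.1 0;45 0 0 0.1 0;45 0 0 0.1 0;45 0 0 0 0;0 0 0 0 0;0 0 0 0 0;0 0 0 0 0;0 0 0 0 0;0 0 0 0 0;0 0 0 0 0",
)

```text
t: 9.45
tcp_pos: [0.4238, -0.2055, -0.0063]
tool_rot: [0.848, 0.529, -0.0, -0.001]
force: [-3.2, 0.7, 7.1]
finger_gap: 0.003
gripper_force: 3.6
```

The shut tips are pressing on the shank top (7 N) at TCP z = -6 mm. So the tips are about 24 mm behind the reported TCP. To put them 3 mm above the bench, TCP z needs to be about -0.020.

Call:
send_rows(
  commands="45 0 0 0 0;45 0 0 0 0;45 0 0 0 0;45 0 0 0 0;45 0 0 0.15 0;45 0 0 0.15 0;45 0 0 0.15 0;45 0 0 0.1 0;45 0 0 0 0",
)

```text
t: 10.2
tcp_pos: [0.4244, -0.2059, -0.0186]
tool_rot: [0.849, 0.529, -0.0, -0.001]
force: [-0.0, -0.5, 1.1]
finger_gap: 0.531
gripper_force: 0.0
```

Call:
send_rows(
  commands="0 0 0 0 0;0 0 0 0 0;0 0 0 0 0;0 0 0 0 0;0 0 0 0 0;0 0 0 0 0",
)

```text
t: 10.7
tcp_pos: [0.4245, -0.2059, -0.0178]
tool_rot: [0.849, 0.529, -0.0, -0.0]
force: [-0.9, 2.1, 2.0]
finger_gap: 0.135
gripper_force: 48.8
```

Call:
send_rows(
  commands="0 0 0 -0.5 0;0 0 0 -1 0;0 0 0 -1 0;0 0 0 -1 0;0 0 0 -1 0;0 0 0 -1 0;0 0 0 -0.5 0;0 0.5 -0.3 0 0;0 0.97 -0.575 0 0;0 0.97 -0.575 0 0;0 0.97 -0.575 0 0;0 0.97 -0.575 0 0;0 0.97 -0.575 0 0;0 0.97 -0.575 0 0;0 0.97 -0.575 0 0;0 0.97 -0.575 0 0;0 0.97 -0.575 0 0;0 0.97 -0.575 0 0;0 0.97 -0.575 0 0;0 0.97 -0.575 0 0",
)

```text
t: 12.37
tcp_pos: [0.4013, 0.0769, 0.1018]
tool_rot: [0.849, 0.529, -0.0, -0.0]
force: [-0.6, 0.6, -0.7]
finger_gap: 0.139
gripper_force: 48.9
```

Call:
send_rows(
  commands="0 0.97 -0.575 0 0;0 0.97 -0.575 0 0;0 0.97 -0.575 0 0;0 0.97 -0.575 0 0;0 0.97 -0.575 0 0;0 0.97 -0.575 0 0;0 0.97 -0.575 0 0;0 0.97 -0.575 0 0;0 0.97 -0.575 0 0;0 0.97 -0.575 0 0;0 0.97 -0.575 0 0;0 0.6 -0.4 0 0;0 0 0 0 0;0 0 0 0 0",
)

```text
t: 13.53
tcp_pos: [0.3794, 0.3372, 0.1015]
tool_rot: [0.848, 0.53, -0.001, 0.0]
force: [-0.6, -0.5, -1.2]
finger_gap: 0.134
gripper_force: 48.9
```

Run:
```python
from h import *
plan(.381,.334,-.008)
s=snap('wrist','w4.png')
for n,p in dict(free=(.381,.334,.005),c1=(.322,.249,.06),c2=(.472,.249,.06),c3=(.472,.419,.06),c4=(.322,.419,.06)).items(): print(n,proj(s,p).round(1))
print(readout.sense()['finger_gap'])
```

```text
t 13.53 tcp [0.3794 0.3372 0.1015] phi 64.0 spin 0.0 dx dy dz [-0.11  0.14  5.48]
free [281.7 211.2]
c1 [263.  346.3]
c2 [435.6 274.9]
c3 [353.1  56.8]
c4 [153.3 161. ]
0.13989512477672444
```

View pics/w4.png

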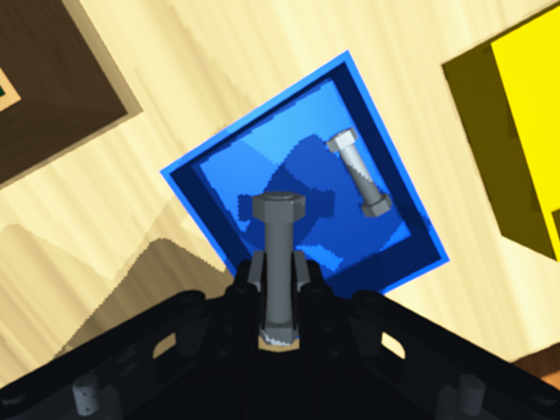

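Wrist view: the bolt is held (head at (277,205)). The blue bin's rim corners are at (162,172), (347,52) and (448,260), within about 1 cm of prediction, and its own bolt is at (357,172). The free space is below, so I'll lower and release.

Call:
send_rows(
  commands="0 0 0 1 0;0 0 0 1 0;0 0 0 1 0;0 0 0 1 0;0 0 0 1 0;0 0 0 0.4 0;0 0 0 0.2 0;0 0 0 0 0;32 0 0 0 0;32 0 0 0 0;32 0 0 0 0;32 0 0 0 0;32 0 0 -0.3 0;32 0 0 -1 0;32 0 0 -1 0;32 0 0 -1 0;32 0 0 -1 0;32 0 0 -1 0;32 0 0 -1 0;32 0 0 -0.5 0",
)

```text
t: 15.25
tcp_pos: [0.3817, 0.3375, 0.129]
tool_rot: [0.848, 0.529, 0.002, 0.0]
force: [0.8, 1.6, 0.3]
finger_gap: 0.374
gripper_force: 0.0
```

Run:
```python
from h import *
import pickle
s=snap('wrist');pickle.dump(s,open('w5.pkl','wb'))
im=np.array(s['pixels']).astype(int)
# bolt in blue bin: grey pixels
m=((im[...,2]<1.4*im[...,0])&(im.max(2)>35)).astype(np.uint8)
k,l,st,c=cv2.connectedComponentsWithStats(m[:300])
for i in range(1,k):
    if 60<st[i][4]<6000: print(st[i],c[i].round(0),onz(s,*c[i],.016).round(3))
plan(.43,-.366,.11)
```

```text
[ 320  131   58   79 1377] [349. 171.] [0.456 0.338 0.016]
[ 266  167   25   79 1236] [278. 206.] [0.381 0.337 0.016]
[314 253  23  41 450] [325. 272.] [0.394 0.252 0.016]
[245 283  16  17 149] [251. 293.] [0.314 0.264 0.016]
t 15.3 tcp [0.3824 0.3379 0.1298] phi 63.9 spin 0.0 dx dy dz [-30.56  17.61   0.99]
```

The bolt is in the blue bin at (0.381, 0.337). Next is the sleeve.

Call:
send_rows(
  commands="65 -0.98 0.565 0 0;65 -0.98 0.565 0 0;65 -0.98 0.565 0 0;65 -0.98 0.565 0 0;65 -0.98 0.565 0 0;65 -0.98 0.565 0 0;65 -0.98 0.565 0 0;65 -0.98 0.565 0 0;65 -0.98 0.565 0 0;65 -0.98 0.565 0 0;65 -0.98 0.565 0 0;65 -0.98 0.565 0 0;65 -0.98 0.565 0 0;65 -0.98 0.565 0 0;65 -0.98 0.565 0 0;65 -0.98 0.565 0 0;65 -0.98 0.565 0 0;65 -0.98 0.565 0 0;65 -0.98 0.565 0 0;65 -0.98 0.565 0 0",
)

```text
t: 16.97
tcp_pos: [0.4106, -0.1155, 0.1256]
tool_rot: [0.849, 0.529, -0.0, -0.001]
force: [1.4, 0.2, 0.5]
finger_gap: 0.761
gripper_force: 0.0
```

Call:
send_rows(
  commands="65 -0.98 0.565 0 0;65 -0.98 0.565 0 0;65 -0.98 0.565 0 0;65 -0.98 0.565 0 0;65 -0.98 0.565 0 0;65 -0.98 0.565 0 0;65 -0.98 0.565 0 0;65 -0.98 0.565 0 0;65 -0.98 0.565 0 0;65 -0.98 0.565 0 0;65 -0.98 0.565 0 0;65 0 0 0 0;65 0 0 0 0",
)

```text
t: 18.05
tcp_pos: [0.4275, -0.3636, 0.1253]
tool_rot: [0.849, 0.528, -0.0, -0.001]
force: [-0.7, 0.9, 0.5]
finger_gap: 0.756
gripper_force: 0.0
```

Run:
```python
from h import *
s=snap('wrist')
plan(.4344,-.3658,-.010)
im=np.array(s['pixels']).astype(int)
print(proj(s,(.4344,-.3658,.05)),proj(s,(.4344,-.3658,0)))
cv2.imwrite('pics/c5.png',cv2.cvtColor(im[60:360,130:430].astype(np.uint8),cv2.COLOR_RGB2BGR))
```

```text
t 18.1 tcp [ 0.4271 -0.3622  0.1252] phi 63.8 spin 0.0 dx dy dz [-0.    0.41  6.76]
[287.160035  213.9618672] [285.78596926 201.09925848]
```

View pics/c5.png

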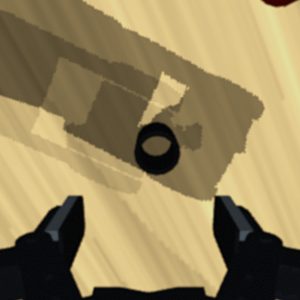

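Wrist crop: the sleeve's silhouette is centred at crop (157,148), native (287,208), which matches the prediction (286,207). I'll go down and grip.

Call:
send_rows(
  commands="65 0 0.41 0.5 0;65 0 0 1 0;65 0 0 1 0;65 0 0 1 0;65 0 0 1 0;65 0 0 1 0;65 0 0 0.7 0;65 0 0 0.5 0;65 0 0 0 0;0 0 0 0 0;0 0 0 0 0;0 0 0 0 0;0 0 0 0 0;0 0 0 0 0;0 0 0 0 0",
  grip_force=30,
)

```text
t: 19.35
tcp_pos: [0.4356, -0.367, -0.0071]
tool_rot: [0.849, 0.529, 0.0, 0.001]
force: [-0.0, -0.0, 2.5]
finger_gap: 0.455
gripper_force: 30.6
```

Call:
send_rows(
  commands="0 0 0 -0.5 0;0 0 0 -1 0;0 0 0 -1 0;0 0 0 -1 0;0 0 0 -1 0;0 0 0 -1 0;0 0.5 -0.1 -1 0;0 0.975 -0.19 -1 0;0 0.975 -0.19 -1 0;0 0.975 -0.19 -0.1 0;0 0.975 -0.19 0 0;0 0.975 -0.19 0 0;0 0.975 -0.19 0 0;0 0.975 -0.19 0 0;0 0.975 -0.19 0 0;0 0.975 -0.19 0 0;0 0.975 -0.19 0 0;0 0.975 -0.19 0 0;0 0.975 -0.19 0 0;0 0.975 -0.19 0 0",
)

```text
t: 21.02
tcp_pos: [0.5049, -0.1063, 0.1648]
tool_rot: [0.849, 0.529, 0.0, 0.0]
force: [0.3, 0.2, -0.3]
finger_gap: 0.455
gripper_force: 30.3
```

Call:
send_rows(
  commands="0 0.975 -0.19 0 0;0 0.975 -0.19 0 0;0 0.975 -0.19 0 0;0 0.975 -0.19 0 0;0 0.975 -0.19 0 0;0 0.975 -0.19 0 0;0 0.975 -0.19 0 0;0 0.975 -0.19 0 0;0 0.975 -0.19 0 0;0 0.975 -0.19 0 0;0 0.975 -0.19 0 0;0 0.975 -0.19 0 0;0 0.975 -0.19 0 0;0 0.975 -0.19 0 0;0 0.975 -0.19 0 0;0 0.975 -0.19 0 0;0 0.975 -0.19 0 0;0 0.975 -0.19 0 0;0 0.975 -0.19 0 0;0 0.975 -0.19 0 0",
)

```text
t: 22.68
tcp_pos: [0.6081, 0.2771, 0.1647]
tool_rot: [0.849, 0.529, -0.0, -0.0]
force: [0.2, -0.5, 0.3]
finger_gap: 0.457
gripper_force: 30.3
```

Run:
```python
from h import *
s=snap('wrist'); 
plan(.617,.305,.002)
im=np.array(s['pixels']).astype(int)
m=((im[...,0]>70)&(im[...,1]>1.0*im[...,2]*2.2)).astype(np.uint8)
k,l,st,c=cv2.connectedComponentsWithStats(m);i=1+np.argmax(st[1:,4]);print(st[i])
h=cv2.approxPolyDP(cv2.convexHull(np.argwhere(l==i)[:,::-1].astype(np.int32)),8,True)[:,0]
for q in h: print(q,onz(s,*map(float,q),.06).round(3))
```

```text
t 22.73 tcp [0.6094 0.2811 0.1649] phi 64.0 spin 0.0 dx dy dz [ 1.24 -0.18  8.14]
[  168    33   231   220 26570]
[398 210] [0.709 0.225 0.06 ]
[315 252] [0.62 0.22 0.06]
[243 248] [0.558 0.255 0.06 ]
[168 123] [0.554 0.388 0.06 ]
[320  33] [0.703 0.393 0.06 ]
```

Call:
send_rows(
  commands="0 1 -0.17 0 0;0 0 0 1 0;0 0 0 1 0;0 0 0 1 0;0 0 0 1 0;0 0 0 1 0;0 0 0 1 0;0 0 0 1 0;0 0 0 0.8 0;0 0 0 0.3 0;0 0 0 0.1 0;0 0 0 0 0;54 0 0 0 0;54 0 0 0 0;54 0 0 0 0;54 0 0 0 0",
)

```text
t: 24.07
tcp_pos: [0.6148, 0.296, 0.0012]
tool_rot: [0.849, 0.529, 0.001, 0.0]
force: [-0.5, -0.1, -0.3]
finger_gap: 0.633
gripper_force: 0.0
```

Call:
send_rows(
  commands="54 0 0 -0.3 0;54 0 0 -1 0;54 0 0 -1 0;54 0 0 -1 0;54 0 0 -1 0;54 0 0 -1 0;54 0 0 -1 0;54 0 0 -1 0;54 0 0 -1 0;54 0 0 0 0",
)

```text
t: 24.9
tcp_pos: [0.6172, 0.2968, 0.1719]
tool_rot: [0.848, 0.529, 0.005, 0.001]
force: [0.3, -0.1, 0.9]
finger_gap: 0.63
gripper_force: 0.0
```

Run:
```python
from h import *
s=snap('wrist'); 
plan(.597,-.282,.165)
im=np.array(s['pixels']).astype(int)
m=(im.max(2)<45).astype(np.uint8)[:290]
k,l,st,c=cv2.connectedComponentsWithStats(m)
for i in range(1,k):
    if 100<st[i][4]<6000: print(st[i],c[i].round(0),onz(s,*c[i],.03).round(3))
print('pred leg tip',proj(s,(.557,.023,.138)))
```

```text
t 24.95 tcp [0.616  0.2964 0.1695] phi 63.9 spin 0.0 dx dy dz [-26.39  11.87   0.23]
[289  90  40  41 429] [313. 105.] [0.69  0.367 0.03 ]
[257 180  38  44 903] [276. 203.] [0.614 0.294 0.03 ]
[332 253  21  37 497] [340. 275.] [0.642 0.185 0.03 ]
[204 254  22  36 512] [217. 275.] [0.516 0.248 0.03 ]
[178 264  26  26 277] [191. 278.] [0.488 0.258 0.03 ]
[354 264  25  26 235] [365. 278.] [0.667 0.169 0.03 ]
pred leg tip [347.48216127 501.53064137]
```

The sleeve is released in the yellow bin at (0.614, 0.294), beside its mate. I'll pass over the leg to measure its axis from two wrist positions.

Call:
send_rows(
  commands="70 -0.97 0.24 0 0;70 -0.97 0.24 0 0;70 -0.97 0.24 0 0;70 -0.97 0.24 0 0;70 -0.97 0.24 0 0;70 -0.97 0.24 0 0;70 -0.97 0.24 0 0;70 -0.97 0.24 0 0;70 -0.97 0.24 0 0;70 -0.97 0.24 0 0;70 -0.97 0.24 0 0;70 0 0 0 0;70 0 0 0 0",
)

```text
t: 26.03
tcp_pos: [0.5668, 0.0802, 0.1652]
tool_rot: [0.849, 0.528, -0.001, -0.001]
force: [-0.8, 0.5, -0.2]
finger_gap: 0.819
gripper_force: 0.0
```

Run:
```python
from h import *
import pickle
s=snap('wrist');pickle.dump(s,open('l1.pkl','wb'))
u,v=proj(s,(.557,.023,.125)).astype(int);print(u,v)
plan(.557,.023,.165)
```

```text
299 295
t 26.08 tcp [0.5672 0.081  0.1654] phi 63.8 spin 0.0 dx dy dz [-2.83  0.82  0.02]
```

Call:
send_rows(
  commands="70 -0.9 0.2 0 0;70 -0.9 0.2 0 0;70 -0.8 0.2 0 0;70 0 0 0 0;70 0 0 0 0",
)

```text
t: 26.5
tcp_pos: [0.5557, 0.0295, 0.1659]
tool_rot: [0.849, 0.529, 0.0, -0.0]
force: [0.3, -1.0, 0.4]
finger_gap: 0.818
gripper_force: 0.0
```

Run:
```python
from h import *
import pickle
a=pickle.load(open('l1.pkl','rb'));b=snap('wrist');pickle.dump(b,open('l2.pkl','wb'))
out=[]
for s in(a,b):
    u,v=proj(s,(.557,.023,.125)).astype(int); u0,v0=u-75,max(v-75,0)
    print(u,v,'crop origin',u0,v0,'tip',proj(s,(.557,.023,.138)).round(1),'collar',proj(s,(.557,.023,.110)).round(1))
    out.append(cv2.resize(np.array(s['pixels'])[v0:v0+150,u0:u0+150],(400,400),interpolation=cv2.INTER_CUBIC))
cv2.imwrite('pics/leg.png',cv2.cvtColor(np.hstack(out),cv2.COLOR_RGB2BGR))
```

```text
299 295 crop origin 224 220 tip [300.8 304.4] collar [298.4 285.7]
284 234 crop origin 209 159 tip [284.5 240.4] collar [283.8 228.1]
```

View pics/leg.png

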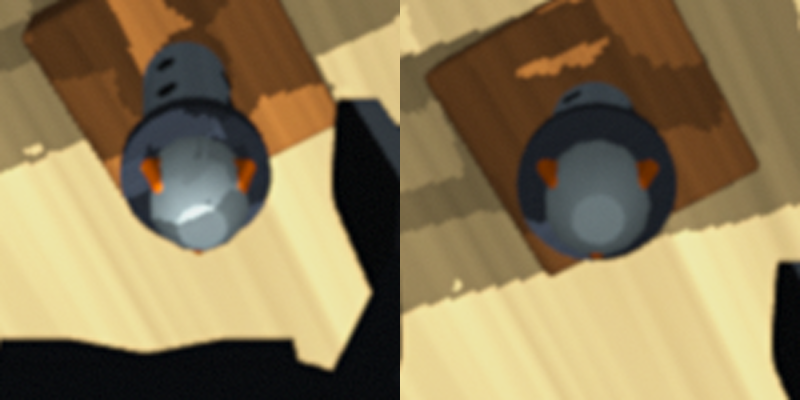

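Leg crops: the spigot tip is at (200,227) and the collar at (195,173) on the left, and at (198,217) and (197,183) on the right. All are within about 1.5 px of prediction. Moving to the cap.

Run:
```python
from h import *
import pickle
a=pickle.load(open('l1.pkl','rb'));b=pickle.load(open('l2.pkl','rb'))
print('tip',tri((a,299.0,305.1),(b,283.3,240.4)),'collar',tri((a,297.1,284.9),(b,282.9,227.6)))
print(onz(a,299,305.1,.138),onz(b,283.3,240.4,.138),onz(a,297.1,284.9,.11),onz(b,282.9,227.6,.11))
```

```text
tip (array([0.55616945, 0.02395204, 0.13959473]), [np.float64(0.000293260571134944), np.float64(0.00029326057113479006)]) collar (array([0.55614889, 0.0231772 , 0.10813274]), [np.float64(0.00014357132374636324), np.float64(0.00014357132374646914)])
[0.55554537 0.02304876 0.138     ] [0.55622268 0.02334926 0.138     ] [0.55634474 0.02417977 0.11      ] [0.5565264  0.02369683 0.11      ]
```

Call:
send_rows(
  commands="65 -0.935 0.62 0 0;65 -0.935 0.62 0 0;65 -0.935 0.62 0 0;65 -0.935 0.62 0 0;65 -0.935 0.62 0 0;65 -0.935 0.62 0 0;65 -0.935 0.62 0.3 0;65 -0.935 0.62 0.3 0;65 -0.935 0.62 0.3 0;65 -0.935 0.62 0.3 0;65 -0.935 0.62 0.3 0;65 -0.935 0.62 0.3 0;65 -0.935 0.62 0 0;65 -0.935 0.62 0 0;65 0 0 0 0;65 0 0 0 0",
)

```text
t: 27.88
tcp_pos: [0.597, -0.2824, 0.1296]
tool_rot: [0.849, 0.529, 0.0, -0.0]
force: [-0.0, -0.2, 0.2]
finger_gap: 0.76
gripper_force: 0.0
```

Run:
```python
from h import *
import pickle
s=snap('wrist');pickle.dump(s,open('c1.pkl','wb'))
im=np.array(s['pixels']).astype(int)
m=((im[...,0]>1.8*im[...,1])&(im[...,0]>60)&(im[...,0]>1.8*im[...,2])).astype(np.uint8)
k,l,st,c=cv2.connectedComponentsWithStats(m)
for i in range(1,k):
    if st[i][4]>300: print(st[i],c[i].round(1),onz(s,*c[i],.02).round(4))
ang=np.linspace(0,2*np.pi,60)
def hull(x,y):
    P=np.array([proj(s,(x+.024*np.cos(t),y+.024*np.sin(t),z)) for t in ang for z in(0,.04)]).astype(np.float32)
    h=cv2.convexHull(P);M=cv2.moments(h);x0,y0=P.min(0);return M['m10']/M['m00'],M['m01']/M['m00'],M['m00'],P.min(0),P.max(0)
print(hull(.597,-.282))
plan(.597,-.282,-.018)
```

```text
[ 357    0  141   75 2104] [423.4  42.3] [ 0.7679 -0.2094  0.02  ]
[ 252  179   53   56 2207] [277.9 207.2] [ 0.5958 -0.2834  0.02  ]
(278.32410427506403, 207.24352461556884, 2426.7294936508406, array([251.59424, 177.61679], dtype=float32), array([305.05316, 235.85046], dtype=float32))
t 27.93 tcp [ 0.5966 -0.2812  0.1296] phi 63.9 spin 0.0 dx dy dz [-0.03  0.03  7.38]
```

The cap is at (0.597, -0.282) and the leg axis at (0.556, 0.0236). Heights check out (tip 139.6 mm, collar 108 mm). I'll go down and grip the cap.

Call:
send_rows(
  commands="65 0 0 1 0;65 0 0 1 0;65 0 0 1 0;65 0 0 1 0;65 0 0 1 0;65 0 0 1 0;65 0 0 0.9 0;65 0 0 0.5 0;65 0 0 0 0;30 0 0 0 0;30 0 0 0 0;30 0 0 0 0;30 0 0 0 0;30 0 0 0 0;30 0 0 0 0",
  grip_force=80,
)

```text
t: 29.18
tcp_pos: [0.5969, -0.283, -0.0168]
tool_rot: [0.849, 0.529, 0.0, 0.001]
force: [-0.4, 1.0, 3.3]
finger_gap: 0.546
gripper_force: 82.4
```

Call:
send_rows(
  commands="30 0 0 -0.5 0;30 0 0 -1 0;30 0 0 -1 0;30 0 0 -1 0;30 0 0 -1 0;30 0 0 -1 0;30 0 0 -1 0;30 0 0 -1 0;30 0 0 -0.8 0;30 0 0 0 0",
)

```text
t: 30.02
tcp_pos: [0.5983, -0.2841, 0.1527]
tool_rot: [0.849, 0.529, 0.002, 0.004]
force: [0.5, -0.4, -0.6]
finger_gap: 0.549
gripper_force: 82.1
```

Call:
send_rows(
  commands="30 0.92 -0.612 0 0;30 0.92 -0.612 0 0;30 0.92 -0.612 0 0;30 0.92 -0.612 0 0;30 0.92 -0.612 0 0;30 0.92 -0.612 0 0;30 0.92 -0.612 0 0;30 0.92 -0.612 0 0;30 0.92 -0.612 0 0;30 0.92 -0.612 0 0;30 0.92 -0.612 0 0;30 0.92 -0.612 0 0;30 0.92 -0.612 0 0;30 0.9 -0.612 0 0;30 0 0 0 0;30 0 0 0 0;30 0 0 0 0",
)

```text
t: 31.43
tcp_pos: [0.5555, 0.0234, 0.1477]
tool_rot: [0.848, 0.529, -0.0, 0.0]
force: [0.9, 0.1, -0.6]
finger_gap: 0.545
gripper_force: 82.1
```

Run:
```python
from h import *
plan(.5562,.0236,.112)
t=readout.sense();print(t['finger_gap'],t['gripper_force'],t['force'],t['tool_rot'])
s=snap('wrist');im=np.array(s['pixels']).astype(int)
m=((im[...,0]>2.2*im[...,1])&(im[...,0]>60)&(im[...,0]>2.5*im[...,2])).astype(np.uint8)
k,l,st,c=cv2.connectedComponentsWithStats(m)
for i in range(1,k):
    if st[i][4]>300: print(st[i],c[i].round(1))
p=t['tcp_pos']; M=R.from_quat(t['tool_rot']).as_matrix();ang=np.linspace(0,2*np.pi,60)
P=np.array([proj(s,p+M@[.024*np.cos(a),.024*np.sin(a),-.017-z]) for a in ang for z in(0,.04)]);print('pred cap box',P.min(0),P.max(0))
```

```text
t 31.43 tcp [0.5555 0.0234 0.1477] phi 63.9 spin 0.0 dx dy dz [0.02 0.03 1.79]
0.545198818765705 82.08831556141376 [ 0.85714002  0.08563598 -0.59683307] [ 8.48469897e-01  5.29243543e-01 -3.13381137e-04  8.28117169e-05]
[  223   218   112   124 10580] [278.2 281.1]
[488 276  72  46 579] [513.5 291. ]
pred cap box [221.56718538 217.6318487 ] [336.14724748 347.07908178]
```

The cap in the hand matches its predicted outline and is aligned over the leg. I'll lower it to just above the catches.

Call:
send_rows(
  commands="30 0.02 0.03 0.5 0;30 0 0 0.5 0;30 0 0 0.3 0;30 0 0 0.2 0;30 0 0 0.1 0;30 0 0 0 0",
)

```text
t: 31.98
tcp_pos: [0.5558, 0.0238, 0.1152]
tool_rot: [0.849, 0.529, -0.001, -0.001]
force: [-0.3, 0.2, -0.3]
finger_gap: 0.545
gripper_force: 82.1
```

Call:
send_rows(
  commands="30 0 0 0.1 0;30 0 0 0.1 0;30 0 0 0.1 0;30 0 0 0.1 0;30 0 0 0.1 0;30 0 0 0 0",
)

```text
t: 32.48
tcp_pos: [0.5563, 0.0236, 0.1062]
tool_rot: [0.849, 0.529, -0.0, 0.0]
force: [0.3, -0.7, 1.2]
finger_gap: 0.546
gripper_force: 82.3
```

Catch contact is starting with no side force. I'll keep pushing in small steps.

Call:
send_rows(
  commands="30 0 0 0.1 0;30 0 0 0.1 0;30 0 0 0 0",
)

```text
t: 32.73
tcp_pos: [0.5572, 0.0239, 0.1032]
tool_rot: [0.849, 0.529, 0.001, 0.001]
force: [-1.0, -1.8, 6.5]
finger_gap: 0.544
gripper_force: 82.9
```

Call:
send_rows(
  commands="30 0 0 0.1 0;30 0 0 0.1 0;30 0 0 0 0",
)

```text
t: 32.98
tcp_pos: [0.5561, 0.024, 0.0976]
tool_rot: [0.849, 0.529, -0.0, -0.0]
force: [0.3, -1.6, -3.6]
finger_gap: 0.546
gripper_force: 82.7
```

Call:
send_rows(
  commands="30 0 0 0.1 0;30 0 0 0.1 0;30 0 0 0 0",
)

```text
t: 33.23
tcp_pos: [0.5557, 0.0239, 0.0933]
tool_rot: [0.849, 0.529, -0.001, -0.0]
force: [-0.7, -2.5, -2.4]
finger_gap: 0.549
gripper_force: 82.9
```

It clicked: the force rose to 6.5 N at the sampled readings, then dropped to -3.6 N. Now pressing onto the collar.

Call:
send_rows(
  commands="30 0 0 0.05 0;30 0 0 0 0;30 0 0 0 0",
)

```text
t: 33.48
tcp_pos: [0.5558, 0.0238, 0.0932]
tool_rot: [0.849, 0.529, -0.0, -0.0]
force: [-1.3, -2.3, 1.4]
finger_gap: 0.545
gripper_force: 83.2
```

Call:
send_rows(
  commands="30 0 0 0.05 0;30 0 0 0 0;30 0 0 0 0",
)

```text
t: 33.73
tcp_pos: [0.5558, 0.0238, 0.0932]
tool_rot: [0.848, 0.529, -0.0, -0.0]
force: [-4.6, -2.5, 8.6]
finger_gap: 0.544
gripper_force: 84.1
```

Call:
send_rows(
  commands="30 0 0 0.03 0;30 0 0 0 0;30 0 0 0 0;30 0 0 0 0;30 0 0 0 0;30 0 0 0 0",
)

```text
t: 34.23
tcp_pos: [0.5558, 0.0238, 0.0931]
tool_rot: [0.848, 0.529, -0.0, 0.0]
force: [-5.0, -1.7, 11.2]
finger_gap: 0.543
gripper_force: 84.5
```

Call:
send_rows(
  commands="30 0 0 0 0;30 0 0 0 0;30 0 0 0 0;30 0 0 0 0;30 0 0 0 0;30 0 0 0 0",
)

```text
t: 34.73
tcp_pos: [0.5558, 0.0238, 0.0931]
tool_rot: [0.848, 0.529, -0.0, 0.0]
force: [-5.3, -2.6, 11.8]
finger_gap: 0.547
gripper_force: 84.5
```

Run:
```python
from h import *
b=snap('scene','fin.png');c=snap('side')
def cr(s,p,w,h,W,H):
    u,v=proj(s,p).astype(int);return cv2.resize(np.array(s['pixels'])[max(v-h,0):v+h,u-w:u+w],(W,H),interpolation=cv2.INTER_CUBIC)
cv2.imwrite('pics/fin.png',cv2.cvtColor(np.hstack([cr(b,(.556,.024,.12),40,40,400,400),cr(c,(.51,.3,.03),75,75,400,400)]),cv2.COLOR_RGB2BGR))
t=readout.sense();print(t['t'],t['tcp_pos'],t['force'],t['gripper_force'])
```

```text
34.8333 [0.55579017 0.0238229  0.09311871] [-5.10773012 -2.26935462 12.68942719] 84.495963267982
```

View pics/fin.png

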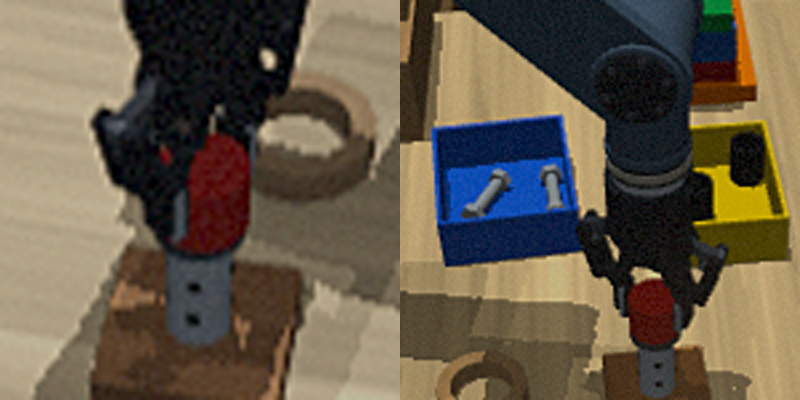

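The cap sits flush on the collar at about (205,245) in the left crop. In the right crop both bolts are in the blue bin at (488,193) and (552,187), and both sleeves in the yellow bin at (700,195) and (747,158). It is pressing at about 12 N with an 84 N grip, so I'm handing in.

```bash
python3 -c "
from station import sign_off
print(sign_off())"
```

```text
the job is handed in; nothing more can be done
None
```

I handed the job in at about 35 s: the bolt is in the blue bin, the sleeve in the yellow bin, and the red cap clicked home on the collar, still gripped (84 N) and pressed down with about 12 N; sign-off gave no verdict.

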